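Start the clamp screw of a carver's holding plate

ROBOT

A 6-joint arm with a two-finger parallel gripper is mounted at the origin on the work surface. World frame = base frame: x ahead of the robot, y to its left, z up, the work surface at z = 0. Lengths are in m, angles in rad, forces in N, time in s.
With the tool pointing down it reaches from about 0.225 to 0.875 m from the base axis. Payload 3.4 kg.
Tool frame: the origin (TCP) lies between the finger pads; the fingertips stand 17 mm ahead of it and the grasp point (between the pads) lies 2 mm behind it; y points along the fingers, z is the direction in which the jaws open and shut, and the axes are right-handed (so a half turn about y gives the same grasp; the last joint's range is limited). The gripper opens to 85 mm and grips with 20 to 120 N. Pads are 22 mm wide; open, the fingers measure 114 mm over their backs; the gripper's body (76 mm by 85 mm) begins 54 mm behind the grasp point. The pads swing forward as they close: fully open they stand 13 mm farther back than shut.
Start: joints at [1.022, 0.276, 1.505, -0, 1.361, -0.121], TCP at [0.239, 0.523, 0.248] pointing down, gripper open.
Joint ranges: [-2.89, 2.89], [-0.75, 2.08], [0.22, 2.7], [-1.18, 4.32], [0.11, 2.71], [-2.7, 2.7]. Speed limits (rad/s): [2.57, 2.57, 3.14, 3.14, 3.14, 3.14].

INTERFACE

Orientations are given as a unit quaternion [w, x, y, z].
In Python, from rig import manip, get_image, camera_model, sign_off, spot_in, silhouettes, spot_point gives the robot as it stands.
- The arm moves only by the tool jog_arm, never from a script. Its argument "targets" is a list of rows, each a list of 3 entries, a list of its own where there are three numbers: the finger opening in m, from 0 to 0.0854, then the shift along the world's x, y, z in m, then the turn about the world's z in rad. In form: [[claw, [x, y, z], spin], ...]. A call has 1 to 10 rows; each row shifts and turns the commanded pose from where the row before left it; what a row does not reach is not made up. A row lasts 1/8 s, in which the tool goes at most 62.5 mm and 10.7 degrees, less where a joint would pass 70% of its speed; a pose out of reach is approached as far as the arm can. A call with a gripper value outside its range is refused whole. The fingers move at their own pace and stop on an object; "force" is the grip in N (left out, the last holds). Time passes only in rows, so rows that do not move let the fingers close. It gives the time, the measured TCP pose, the force and the opening at its end, in the units of the state.
- manip.get_state(): the state, without advancing time (a new reading comes with each control period).
- get_image(name): name is "side" or "top"; returns (picture, depth): 420x560x3 uint8, red, green, blue; 420x560 float32, m along the optical axis (not along the pixel's ray), 0 where there is no reading.
- camera_model(name): a dict with "mtx" (3x3 intrinsics, pixels), "world_from_camera" (4x4, takes a point from camera to world coordinates). Camera axes: x right, y up, looking along -z (the intrinsics and any distortion apply to the point x, -y, -z); pixel columns grow to the right and rows downward; lengths in m; the calibration is good to about 2 mm. A picture is of the moment at which its call begins. camera_model takes no time and is no camera call.
- sign_off(): hands the job in, once; it reports no verdict.
Trained networks look in the newest picture that a camera, given by its name, has taken for a name from the list of things; names that differ only in an ending like _2 or _b are one class to them, and where a whole thing is asked for, a point or a joint stands for the part that bears it (a point fixed in the world has none). Each returns a list of dicts, best first, with "score" (0 to 1); they miss things now and then, are a little off and sometimes report something else, mostly with a low value. They report only what shows in the picture. A call takes as long as a camera call.
- spot_in(name, camera): "position" ([column, row] in pixels, amid what is visible of it).
- silhouettes(name, camera): "mask" (420x560 bool, what is visible of it) and "position" ([column, row] in pixels, amid what is visible of it).
- spot_point(name, camera): "position" ([column, row] in pixels: a listed point, or the origin of a listed thing).
The state is a dict: "clock": time; "qpos": joint angles; "qd": joint speeds; "effort": joint torques, N m; "position": TCP position; "ee_rot": TCP orientation; "contact_force": force on the tool from outside, world axes, zero at the start; "moment": the same for the moment, N m; "width": finger opening in m.
Only numpy, scipy, OpenCV 4.12 (cv2) and the standard library are available. Lean on these libraries where they do the work, as an engineer would, in place of code of your own. Each camera call takes 0.05 s, during which the arm holds its last target.

TASK

Start the clamp screw in the threaded boss. Take its wooden crank handle gently, turn the screw backward (anticlockwise from above) until it drops into the start of its thread, then turn it forward (clockwise) one full turn, and finish still holding the handle there, without letting go. Leave the other things on the bench alone.

Things in the scene. Friction and masses are not known exactly. Their poses are not given: they have to be found in the camera images.
- plate: Fixed aluminium nut plate, 140 x 110 x 10 mm, on the bench, with a round steel boss 52 mm across in its middle, top (mouth) 44 mm above the bench. Origin: centre of the plate's underside, on the boss's axis; z up. A steel tab on the boss's side (to 39 mm from the axis, level with the mouth) marks its +x direction: there the thread begins.
- mouth (a point): Centre of the boss's mouth, on the screw axis, 44 mm above the bench; axes as the plate.
- hub (a point): Point on the screw axis, on top of the screw's dark steel hub (42 mm across, 12 mm high); 80 mm above the bench at depth 0, it rides with the screw. Its +x axis points along the crank arm to the handle. The steel screw (500 g) stands upright in the boss, guided so that it can only turn and move up and down; it turns easily (under 0.1 N m) and stays where left.
- screw (a joint): Turn of the screw, rad, counted over whole turns. 0: crank arm over the tab (plate's +x); grows clockwise from above (forward, in). Starts 0.8 to 2.4 forward of 0. Turned backward it rides up 1 to 3 mm, then drops 8 mm by its own weight just after the arm passes the tab (about -0.15 rad), with no pressing. Backward beyond that it climbs again.
- depth (a joint): How far the screw has sunk, in m, 0 at the very top of the thread; grows downward. About 0.001 to 0.003 at the start, 0.008 right after the drop, then 0.008 more per forward turn (0.016 after one full turn; it ends at 0.022).
- handle: Wooden sleeve, 22 mm across, 30 mm high, upright on the crank's pin 55 mm from the screw axis. Origin: centre of its underside. It spins freely on the pin, so pinching fingers can go round without turning. It slides on the pin on a soft spring (60 N/m), 12 mm down to 21 mm up from rest: held at one height, it leaves the screw free to rise and drop.
- handle_mid (a point): Centre of the wooden sleeve, 15 mm above its underside, about 106 to 109 mm above the bench at the start: the place to grip. The wood bears a light grip only, 50 N per finger at most. Above the sleeve on the pin is a steel cap 18 mm across, its top at most 43 mm above this point; 14 mm below the sleeve is the 22 mm wide end of the crank arm.
- case: Bystander: closed clear plastic sorting case, 170 x 125 x 44 mm. Origin: centre of its underside.
- sander: Bystander: wooden sanding block with cork sole, 97 x 50 x 30 mm. Origin: centre of its underside.
- gouge: Bystander: carving gouge lying on the bench, 195 mm long, 22 mm high, wooden handle. Origin: on its underside near the ferrule.

How it is judged:
On the way:
1. the screw, turned backward, has dropped into the start of its thread (value of joint depth above 0.006 m and value of joint screw below 0.8 rad), for 0.05 s.
At the end, for the whole second after the job is handed in: The screw, after its drop, stands one full turn forward of the thread's start (within a sixth of a turn), sunk 13.5 to 18.5 mm, at rest, and the wooden handle is still pinched between the fingers (contact over 3 N, grasp point within 25 mm of the sleeve's centre) (value of joint screw between 5.2 and 7.35 rad and value of joint depth between 0.0135 and 0.0185 m and contact force between the fingers and handle above 3 N and distance between the grasp point and handle_mid below 0.025 m and velocity of joint screw between -0.1 and 0.1 rad/s); the arm keeps its last pose, push and grip.
It fails at once if the wooden handle is squeezed or pushed hard: over 110 N, both fingers' forces added (about 55 N per finger) (contact force between the fingers and handle above 110 N).
It fails at once if the sorting case is moved (distance of case from where it was at the start of the episode above 0.02 m).
It fails at once if the sanding block is moved (distance of sander from where it was at the start of the episode above 0.02 m).
It fails at once if the gouge is moved (distance of gouge from where it was at the start of the episode above 0.02 m).
It also fails if it takes over 58 s, if anything falls off the work surface, if the arm or the gripper's body presses on something with over 40 N, if the wrist force passes 120 N, or if a joint passes its speed limit or range.

## Working session

There is one attempt and no reset: what is moved stays moved. The work goes in short steps, Python scripts to look and compute and a tool call to move; the robot and the scene stay as the last step left them, time stands still between calls to the robot, and variables do not carry over. Pictures are saved under pics/ and viewed, and the job is handed in when it is done.

Besides the shell and the picture viewer there is one more tool, called after "Request:" by a JSON object that holds its "method" and its "body", one argument or row to a line. jog_arm: Moves the arm, as the interface text tells. Its arguments: {"type":"object","properties":{"targets":{"type":"array","items":{"type":"array"}},"force":{"type":"number"}},"required":["targets"]}

```bash
mkdir -p pics
cat > h.py <<'E'
import numpy as np, cv2
from rig import manip, get_image, camera_model, sign_off, spot_in, silhouettes, spot_point
def world(cam,px,d):
    m=camera_model(cam);K=np.array(m["mtx"]);T=np.array(m["world_from_camera"])
    x=(px[0]-K[0,2])/K[0,0]*d;y=(px[1]-K[1,2])/K[1,1]*d
    return (T@np.array([x,-y,-d,1]))[:3]
def atz(cam,px,z):
    m=camera_model(cam);T=np.array(m["world_from_camera"]);c=T[:3,3]
    r=world(cam,px,1.)-c
    return c+r*(z-c[2])/r[2]
def save(n,p): cv2.imwrite("pics/"+n+".png",p[:,:,::-1])
E
python3 - <<'E'
from h import *
s=manip.get_state();print(s)
for c in("side","top"):
    p,d=get_image(c);save(c+"0",p);np.save(c+"d.npy",d)
    print(c,{k:v for k,v in camera_model(c).items()})
    for n in("hub","handle_mid","mouth","plate"):
        r=spot_point(n,c)[:2]
        for q in r:print(c,n,np.round(q["position"],1),round(q["score"],2))
E
```

```text
{'clock': 0.0, 'qpos': array([ 1.02203019e+00,  2.76606705e-01,  1.50610335e+00,  2.59331136e-05,
        1.36069009e+00, -1.21012308e-01]), 'qd': array([-0.00049012, -0.00058555,  0.00133527, -0.00115833,  0.00053596,
       -0.00062558]), 'effort': array([-7.46459391e-04, -4.16766357e+01, -2.45808363e+01,  1.27949500e-05,
        1.09733711e-02,  2.76108966e-05]), 'position': array([0.23827857, 0.52278066, 0.24744486]), 'ee_rot': array([-0.69039434,  0.69159553, -0.15030377,  0.14986678]), 'contact_force': array([ 0.13796204, -0.1180288 ,  0.90752931]), 'moment': array([0.05089451, 0.03018487, 0.00208674]), 'width': 0.08513985912292227}
side {'mtx': array([[465.64480892,   0.        , 284.05427315],
       [  0.        , 465.64480892, 203.10531845],
       [  0.        ,   0.        ,   1.        ]]), 'world_from_camera': array([[ 0.85245474,  0.23908138, -0.4649312 , -0.00163856],
       [-0.5226515 ,  0.41099205, -0.74694106, -0.92637731],
       [ 0.01250333,  0.87973043,  0.47530836,  0.68950217],
       [ 0.        ,  0.        ,  0.        ,  1.        ]])}
side hub [290.9 219. ] 0.74
side handle_mid [281.9 197.7] 0.59
side mouth [288.2 231.9] 0.84
side plate [290.3 240.4] 0.75
top {'mtx': array([[494.45193806,   0.        , 276.88340289],
       [  0.        , 494.45193806, 207.24192292],
       [  0.        ,   0.        ,   1.        ]]), 'world_from_camera': array([[ 0.05080677,  0.97733365, -0.2055179 ,  0.29265278],
       [-0.99870111,  0.04892745, -0.01421935, -0.01314679],
       [-0.00384158,  0.20597339,  0.97855005,  1.29657984],
       [ 0.        ,  0.        ,  0.        ,  1.        ]])}
top hub [294.7 198.8] 0.73
top handle_mid [274.2 189.7] 0.45
top mouth [290.7 202.1] 0.71
top plate [293.7 204.4] 0.69
```

View pics/side0.png

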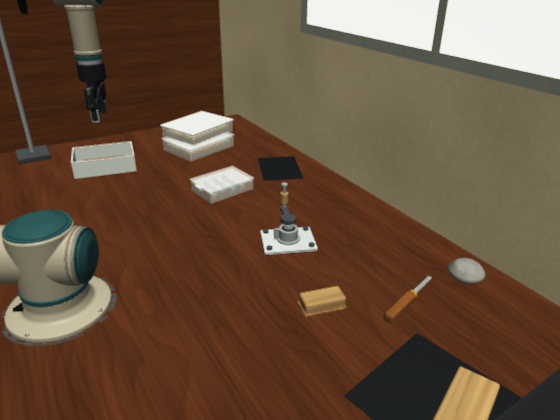

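View pics/top0.png

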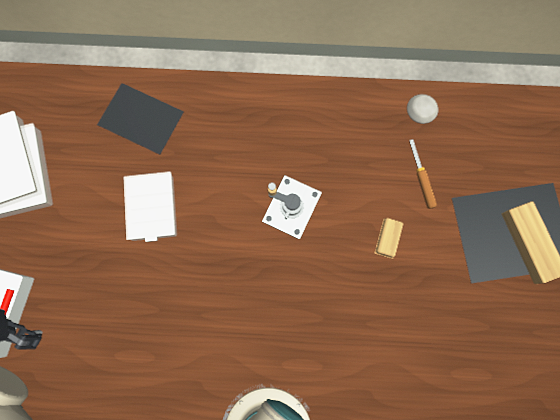

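Run:
```python
from h import *
for c,P in (("side",dict(hub=(290.9,219),hm=(281.9,197.7),mouth=(288.2,231.9),plate=(290.3,240.4))),("top",dict(hub=(294.7,198.8),hm=(274.2,189.7),mouth=(290.7,202.1),plate=(293.7,204.4)))):
    for n,z in (("hub",.078),("hm",.1075),("mouth",.044),("plate",0)): print(c,n,np.round(atz(c,P[n],z),4))
for c in("side","top"):
    p=cv2.imread(f"pics/{c}0.png")
    cv2.imwrite(f"pics/{c}0z.png",cv2.resize(p[150:270,215:375],None,fx=5,fy=5,interpolation=cv2.INTER_CUBIC))
```

```text
side hub [ 0.5665 -0.0485  0.078 ]
side hm [0.5786 0.0172 0.1075]
side mouth [ 0.5563 -0.0526  0.044 ]
side plate [ 0.5762 -0.0329  0.    ]
top hub [ 0.5726 -0.0393  0.078 ]
top hm [0.5864 0.013  0.1075]
top mouth [ 0.5711 -0.0301  0.044 ]
top plate [ 0.575 -0.039  0.   ]
```

View pics/side0z.png

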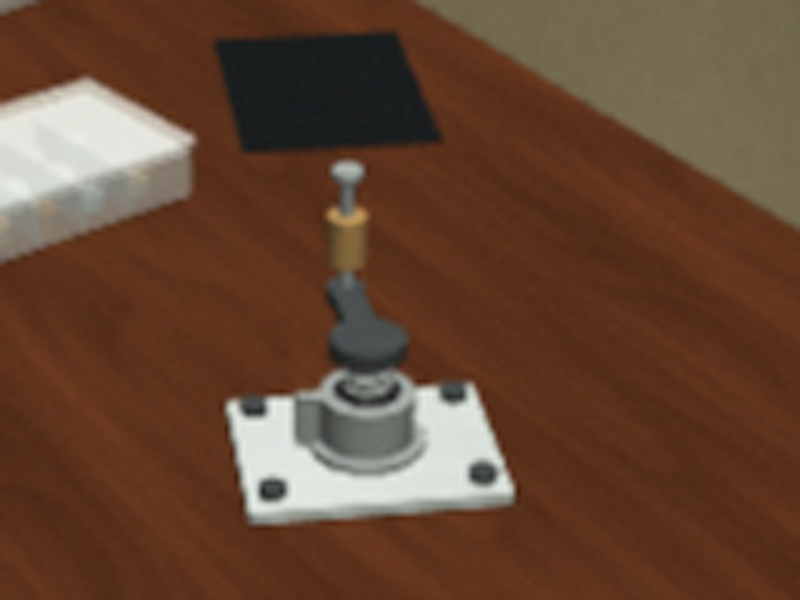

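View pics/top0z.png

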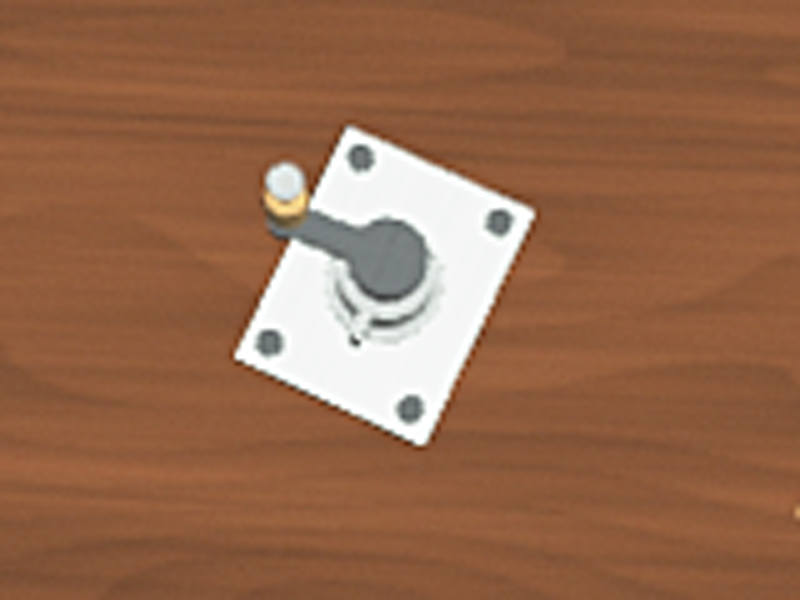

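Run:
```python
from h import *
def f(c,u,v,z): return atz(c,(215+(u-2)/5,150+(v-2)/5),z)
for c,cs,hub,cap,ring,mid in (("top",[(350,127),(535,213),(425,445),(236,357)],(387,260),(286,181),None,None),("side",[(228,402),(472,384),(514,498),(250,518)],(369,341),(348,170),(368,386),(347,240))):
    C=np.array([f(c,*q,.01) for q in cs]);print(c,"plate",C.mean(0).round(4))
    print(np.round([ (np.linalg.norm(C[(i+1)%4]-C[i]), np.arctan2(*(C[(i+1)%4]-C[i])[[1,0]])) for i in range(4)],3))
    print("hub",f(c,*hub,.078).round(4))
    print("cap",f(c,*cap,.149).round(4))
    if mid:print("mid",f(c,*mid,.1075).round(4),"ring",f(c,*ring,.044).round(4))
print("tab side",f("side",300,397,.044).round(4),"tab top",f("top",355,338,.044).round(4))
print("armend top",f("top",286,217,.078),f("side",343,285,.078))
```

```text
top plate [ 0.567  -0.0343  0.01  ]
[[ 0.11  -1.97 ]
 [ 0.139  2.745]
 [ 0.11   1.18 ]
 [ 0.14  -0.398]]
hub [ 0.565  -0.0328  0.078 ]
cap [0.5854 0.0183 0.149 ]
side plate [ 0.5652 -0.0377  0.01  ]
[[ 0.138 -0.39 ]
 [ 0.115 -1.977]
 [ 0.138  2.742]
 [ 0.114  1.165]]
hub [ 0.5641 -0.0399  0.078 ]
cap [0.5842 0.0154 0.149 ]
mid [0.5838 0.0148 0.1075] ring [ 0.5699 -0.0308  0.044 ]
tab side [ 0.5329 -0.0222  0.044 ] tab top [ 0.5306 -0.0187  0.044 ]
armend top [0.58477048 0.01929949 0.078     ] [0.58402886 0.01868263 0.078     ]
```

Run:
```python
from h import *
from scipy.spatial.transform import Rotation as R
q=manip.get_state()["ee_rot"];print(R.from_quat(q[[1,2,3,0]]).as_matrix().round(3))
```

```text
[[ 0.91   0.     0.415]
 [-0.415  0.     0.91 ]
 [ 0.    -1.     0.   ]]
```

Request:
{"method": "jog_arm", "body": {
  "targets": [
    [0.085,[0.03,-0.04,0],0],
    [0.085,[0.03,-0.045,0],0],
    [0.085,[0.03,-0.045,0],0],
    [0.085,[0.03,-0.045,0],0],
    [0.085,[0.03,-0.045,0],0],
    [0.085,[0.03,-0.045,0],0],
    [0.085,[0.03,-0.045,0],0],
    [0.085,[0.03,-0.045,0],0],
    [0.085,[0.03,-0.045,0],0],
    [0.085,[0.03,-0.045,0],0]
  ],
  "force": 25
}}

```text
clock: 1.75
position: [0.5394, 0.0766, 0.2486]
ee_rot: [0.691, -0.691, 0.15, -0.15]
contact_force: [0.8, -0.5, -0.6]
width: 0.0852
```

Request:
{"method": "jog_arm", "body": {
  "targets": [
    [0.085,[0.0226,-0.03,0],0],
    [0.085,[0.0226,-0.03,0],0],
    [0.085,[0,0,-0.02],0],
    [0.085,[0,0,0],0],
    [0.085,[0,0,0],0]
  ]
}}

```text
clock: 2.38
position: [0.5838, 0.0185, 0.2288]
ee_rot: [0.691, -0.691, 0.15, -0.15]
contact_force: [-0.2, 0.1, 0.7]
width: 0.0851
```

Run:
```python
from h import *
print(manip.get_state()["position"],manip.get_state()["qpos"])
for c in("side","top"):
    p,d=get_image(c);cv2.imwrite(f"pics/{c}1.png",cv2.resize(p[100:270,190:400,::-1],None,fx=3.5,fy=3.5,interpolation=cv2.INTER_CUBIC))
```

```text
[0.5837684  0.01850957 0.22880343] [-8.75203959e-02  3.00518927e-01  1.51842405e+00  1.93461308e-04
  1.32222310e+00 -1.23098282e+00]
```

View pics/side1.png

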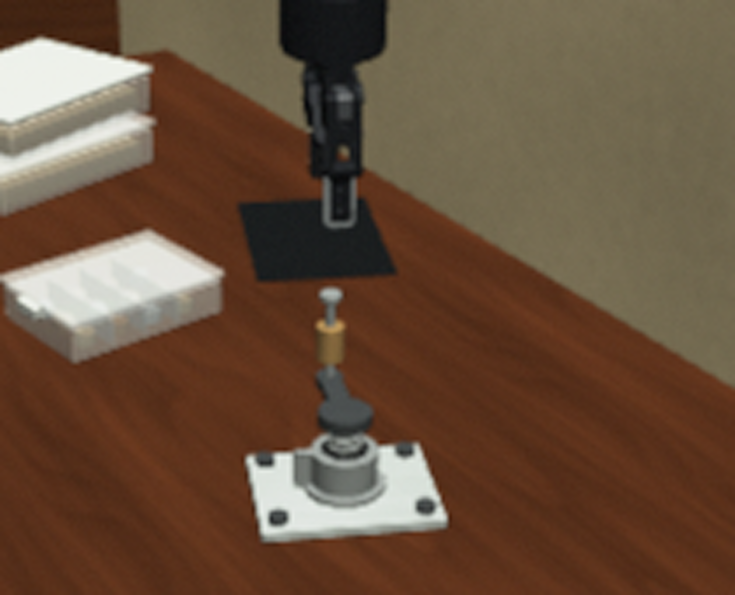

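View pics/top1.png

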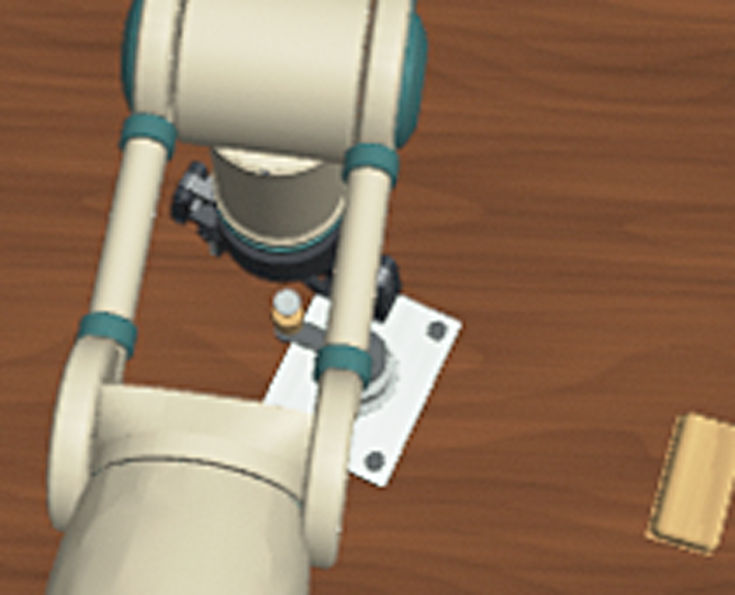

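Request:
{"method": "jog_arm", "body": {
  "targets": [
    [0.085,[0.001,-0.002,-0.03],0],
    [0.085,[0,0,-0.03],0],
    [0.085,[0,0,-0.03],0],
    [0.085,[0,0,-0.02],0],
    [0.085,[0,0,-0.01],0],
    [0.05,[0,0,0],0],
    [0.05,[0,0,0],0],
    [0.035,[0,0,0],0],
    [0.035,[0,0,0],0]
  ]
}}

```text
clock: 3.6
position: [0.5851, 0.0162, 0.109]
ee_rot: [0.691, -0.691, 0.15, -0.151]
contact_force: [0.5, -0.1, -0.2]
width: 0.0348
```

Run:
```python
from h import *
s=manip.get_state();print(s["position"],s["contact_force"],s["width"])
for c in("side",):
    p,d=get_image(c);cv2.imwrite(f"pics/{c}2.png",cv2.resize(p[130:270,210:370,::-1],None,fx=4,fy=4,interpolation=cv2.INTER_CUBIC))
```

```text
[0.58509195 0.01618149 0.10897317] [ 0.46069693 -0.09153718 -0.16197652] 0.034828474476044216
```

View pics/side2.png

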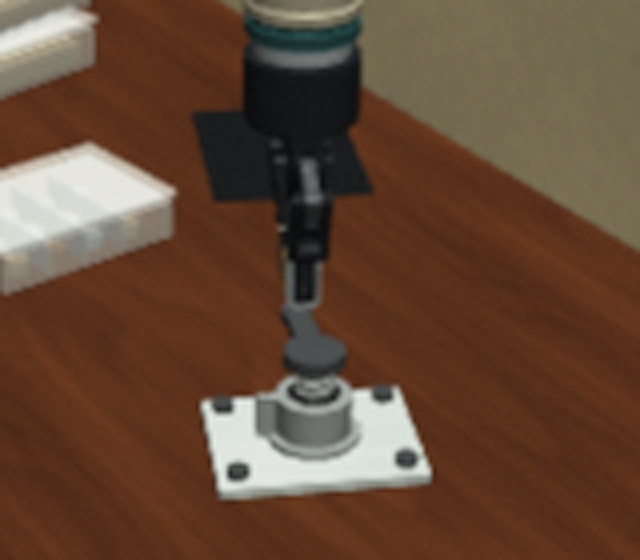

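Fingers surround the sleeve, with a small gap above the arm end at about (300,320). Closing gently.

Request:
{"method": "jog_arm", "body": {
  "targets": [
    [0.028,[0,0,0],0],
    [0.025,[0,0,0],0],
    [0.022,[0,0,0],0],
    [0.018,[0,0,0],0],
    [0.018,[0,0,0],0]
  ],
  "force": 20
}}

```text
clock: 4.28
position: [0.5864, 0.0186, 0.1088]
ee_rot: [0.693, -0.689, 0.149, -0.151]
contact_force: [2.9, 7.5, -0.5]
width: 0.0212
```

```bash
cat >> h.py <<'E'
def arc(cmd,ax,a0,da,n,r=.055,dz=0):
    p=np.array(cmd[:2],float);out=[]
    for i in range(1,n+1):
        a=a0+da*i/n;t=np.array(ax)+r*np.array([np.cos(a),np.sin(a)])
        d=np.round(t-p,4);p=p+d;out.append([0.018,[float(d[0]),float(d[1]),dz],0])
    print(out,p.round(4),a)
E
python3 -c "
from h import *
arc((.585,.0162),(.5668,-.033),1.208,1.0,10)"
```

```text
[[0.018, [-0.0039, 0.0039, 0], 0], [0.018, [-0.0054, 0.0012, 0], 0], [0.018, [-0.0054, 0.0006, 0], 0], [0.018, [-0.0055, 0.0001, 0], 0], [0.018, [-0.0055, -0.0005, 0], 0], [0.018, [-0.0054, -0.001, 0], 0], [0.018, [-0.0053, -0.0016, 0], 0], [0.018, [-0.0051, -0.0021, 0], 0], [0.018, [-0.0048, -0.0025, 0], 0], [0.018, [-0.0046, -0.0031, 0], 0]] [0.5341 0.0112] 2.208
```

Request:
{"method": "jog_arm", "body": {
  "targets": [
    [0.018,[-0.0039,0.0039,0],0],
    [0.018,[-0.0054,0.0012,0],0],
    [0.018,[-0.0054,0.0006,0],0],
    [0.018,[-0.0055,0.0001,0],0],
    [0.018,[-0.0055,-0.0005,0],0],
    [0.018,[-0.0054,-0.001,0],0]
  ]
}}

```text
clock: 5.03
position: [0.5535, 0.0199, 0.1084]
ee_rot: [-0.691, 0.691, -0.15, 0.15]
contact_force: [3.2, -1.0, 0.0]
width: 0.0213
```

Request:
{"method": "jog_arm", "body": {
  "targets": [
    [0.018,[-0.0053,-0.0016,0],0],
    [0.018,[-0.0051,-0.0021,0],0],
    [0.018,[-0.0048,-0.0025,0],0],
    [0.018,[-0.0046,-0.0031,0],0],
    [0.018,[0,0,0],0]
  ]
}}

```text
clock: 5.65
position: [0.5341, 0.0099, 0.1086]
ee_rot: [-0.69, 0.692, -0.149, 0.151]
contact_force: [3.4, -4.2, 0.6]
width: 0.021
```

Run:
```python
from h import *
s=manip.get_state();print(s["position"],s["contact_force"])
p=s["position"][:2]-np.array([.5668,-.033]);print(np.linalg.norm(p),np.arctan2(p[1],p[0]))
arc((.5341,.0112),(.5668,-.033),2.208,.85,9)
```

```text
[0.53407717 0.00990935 0.10862795] [ 3.36657912 -4.15631828  0.63574624]
0.05396291175164636 2.2223152076623816
[[0.018, [-0.004, -0.0033, 0], 0], [0.018, [-0.0037, -0.0036, 0], 0], [0.018, [-0.0034, -0.004, 0], 0], [0.018, [-0.0029, -0.0043, 0], 0], [0.018, [-0.0025, -0.0045, 0], 0], [0.018, [-0.0021, -0.0048, 0], 0], [0.018, [-0.0017, -0.0049, 0], 0], [0.018, [-0.0011, -0.0051, 0], 0], [0.018, [-0.0007, -0.0051, 0], 0]] [ 0.512  -0.0284] 3.0580000000000003
```

Request:
{"method": "jog_arm", "body": {
  "targets": [
    [0.018,[-0.0033,-0.0041,0],0],
    [0.018,[-0.0037,-0.0036,0],0],
    [0.018,[-0.0034,-0.004,0],0],
    [0.018,[-0.0029,-0.0043,0],0],
    [0.018,[-0.0025,-0.0045,0],0],
    [0.018,[-0.0021,-0.0048,0],0],
    [0.018,[-0.0017,-0.0049,0],0],
    [0.018,[-0.0011,-0.0051,0],0],
    [0.018,[0,0,0],0]
  ]
}}

```text
clock: 6.78
position: [0.5141, -0.0244, 0.1086]
ee_rot: [0.691, -0.691, 0.149, -0.151]
contact_force: [5.9, -1.8, -0.5]
width: 0.021
```

Run:
```python
from h import *
s=manip.get_state();print(s["position"],s["contact_force"])
p=s["position"][:2]-np.array([.5675,-.0338]);print(np.linalg.norm(p),np.arctan2(p[1],p[0]))
for c in("side",):
    p,d=get_image(c);cv2.imwrite(f"pics/{c}3.png",cv2.resize(p[130:270,210:370,::-1],None,fx=4,fy=4,interpolation=cv2.INTER_CUBIC))
```

```text
[ 0.51412825 -0.02440102  0.10862269] [ 5.91031081 -1.7652746  -0.45598053]
0.054193027962389916 2.9672760337498034
```

View pics/side3.png

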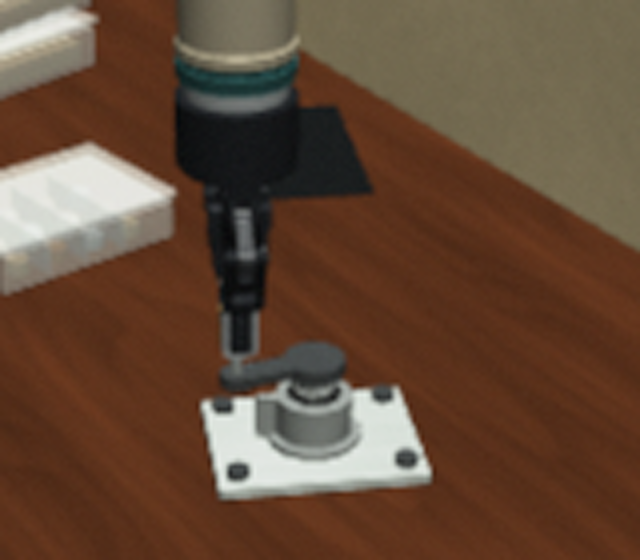

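Run:
```python
from h import *
d0=np.load("sided.npy");p,d=get_image("side")
def z(dd):
    r=[]
    for v in range(212,228):
        for u in range(280,298):
            if dd[v,u]>0:
                w=world("side",(u,v),dd[v,u])
                if np.hypot(w[0]-.567,w[1]+.034)<.017 and w[2]>.055: r.append(w[2])
    return len(r),np.median(r),np.percentile(r,[20,80])
print(z(d0),z(d))
```

```text
(87, np.float64(0.0758005302129734), array([0.06136549, 0.07705428])) (70, np.float64(0.07040539815331148), array([0.06945342, 0.07139248]))
```

Run:
```python
from h import *
from scipy.optimize import least_squares
P=np.array([(.5864,.0186),(.5535,.0199),(.5341,.0099),(.5141,-.0244)])
f=least_squares(lambda c:np.hypot(*(P-c).T)-.055,(.567,-.033));print(f.x,f.fun)
c=f.x;a=np.arctan2(*(P[-1]-c)[::-1]);print(a)
arc((.5134,-.0241),c,a,-6.5/4.4*1,10,dz=-.0002)
```

```text
[ 0.56830033 -0.03320017] [-1.28733144e-04  1.24207844e-04  2.07937084e-05 -8.98993410e-05]
2.98063342027586
[[0.018, [0.0025, 0.0076, -0.0002], 0], [0.018, [0.003, 0.0075, -0.0002], 0], [0.018, [0.0041, 0.007, -0.0002], 0], [0.018, [0.0051, 0.0064, -0.0002], 0], [0.018, [0.006, 0.0055, -0.0002], 0], [0.018, [0.0067, 0.0045, -0.0002], 0], [0.018, [0.0073, 0.0036, -0.0002], 0], [0.018, [0.0078, 0.0024, -0.0002], 0], [0.018, [0.008, 0.0012, -0.0002], 0], [0.018, [0.0081, 0.0001, -0.0002], 0]] [0.572  0.0217] 1.503360693003133
```

Excellent circle fit (0.1 mm residual); axis (0.5683, -0.0332).

Request:
{"method": "jog_arm", "body": {
  "targets": [
    [0.018,[0.0025,0.0076,-0.0002],0],
    [0.018,[0.003,0.0075,-0.0002],0],
    [0.018,[0.0041,0.007,-0.0002],0],
    [0.018,[0.0051,0.0064,-0.0002],0],
    [0.018,[0.006,0.0055,-0.0002],0],
    [0.018,[0.0067,0.0045,-0.0002],0],
    [0.018,[0.0073,0.0036,-0.0002],0],
    [0.018,[0.0078,0.0024,-0.0002],0],
    [0.018,[0.008,0.0012,-0.0002],0],
    [0.018,[0.0081,0.0001,-0.0002],0]
  ]
}}

```text
clock: 8.12
position: [0.5706, 0.022, 0.1058]
ee_rot: [-0.691, 0.691, -0.151, 0.149]
contact_force: [-2.8, -3.2, -0.1]
width: 0.0214
```

Run:
```python
from h import *
s=manip.get_state();print(s["position"],s["contact_force"])
c=np.array((.5683,-.0332));p=s["position"][:2]-c;print(np.linalg.norm(p),np.arctan2(p[1],p[0]))
arc((.572,.0217),c,1.503,-1.5,10,dz=-.0002)
```

```text
[0.570641   0.02195694 0.10579181] [-2.83035141 -3.22302158 -0.08032841]
0.05520659475989533 1.528379306602876
[[0.018, [0.0082, -0.0012, -0.0002], 0], [0.018, [0.0079, -0.0024, -0.0002], 0], [0.018, [0.0074, -0.0035, -0.0002], 0], [0.018, [0.0069, -0.0046, -0.0002], 0], [0.018, [0.006, -0.0056, -0.0002], 0], [0.018, [0.0052, -0.0064, -0.0002], 0], [0.018, [0.0042, -0.0071, -0.0002], 0], [0.018, [0.003, -0.0077, -0.0002], 0], [0.018, [0.0019, -0.008, -0.0002], 0], [0.018, [0.0006, -0.0082, -0.0002], 0]] [ 0.6233 -0.033 ] 0.0029999999999998916
```

Request:
{"method": "jog_arm", "body": {
  "targets": [
    [0.018,[0.0082,-0.0012,-0.0002],0],
    [0.018,[0.0079,-0.0024,-0.0002],0],
    [0.018,[0.0074,-0.0035,-0.0002],0],
    [0.018,[0.0069,-0.0046,-0.0002],0],
    [0.018,[0.006,-0.0056,-0.0002],0],
    [0.018,[0.0052,-0.0064,-0.0002],0],
    [0.018,[0.0042,-0.0071,-0.0002],0],
    [0.018,[0.003,-0.0077,-0.0002],0],
    [0.018,[0.0019,-0.008,-0.0002],0],
    [0.018,[0.0006,-0.0082,-0.0002],0]
  ]
}}

```text
clock: 9.38
position: [0.6236, -0.0335, 0.1045]
ee_rot: [0.691, -0.691, 0.15, -0.151]
contact_force: [-0.6, 2.3, 0.0]
width: 0.0214
```

Run:
```python
from h import *
s=manip.get_state();print(s["position"],s["contact_force"])
c=np.array((.5683,-.0332));p=s["position"][:2]-c;print(np.linalg.norm(p),np.arctan2(p[1],p[0]))
arc((.6233,-.033),c,0.003,-1.5,10,dz=-.0002)
```

```text
[ 0.62360841 -0.03345022  0.10447196] [-0.6361335   2.25636888  0.03756765]
0.05530897495662984 -0.00452404559682158
[[0.018, [-0.0006, -0.0083, -0.0002], 0], [0.018, [-0.0018, -0.008, -0.0002], 0], [0.018, [-0.003, -0.0077, -0.0002], 0], [0.018, [-0.0041, -0.0071, -0.0002], 0], [0.018, [-0.0051, -0.0065, -0.0002], 0], [0.018, [-0.0061, -0.0056, -0.0002], 0], [0.018, [-0.0068, -0.0046, -0.0002], 0], [0.018, [-0.0074, -0.0036, -0.0002], 0], [0.018, [-0.0079, -0.0024, -0.0002], 0], [0.018, [-0.0081, -0.0013, -0.0002], 0]] [ 0.5724 -0.0881] -1.497
```

Request:
{"method": "jog_arm", "body": {
  "targets": [
    [0.018,[-0.0006,-0.0083,-0.0002],0],
    [0.018,[-0.0018,-0.008,-0.0002],0],
    [0.018,[-0.003,-0.0077,-0.0002],0],
    [0.018,[-0.0041,-0.0071,-0.0002],0],
    [0.018,[-0.0051,-0.0065,-0.0002],0],
    [0.018,[-0.0061,-0.0056,-0.0002],0],
    [0.018,[-0.0068,-0.0046,-0.0002],0],
    [0.018,[-0.0074,-0.0036,-0.0002],0],
    [0.018,[-0.0079,-0.0024,-0.0002],0],
    [0.018,[-0.0081,-0.0013,-0.0002],0]
  ]
}}

```text
clock: 10.62
position: [0.5718, -0.0881, 0.1024]
ee_rot: [0.691, -0.691, 0.15, -0.15]
contact_force: [2.8, 1.9, 0.3]
width: 0.0213
```

Run:
```python
from h import *
s=manip.get_state();print(s["position"],s["contact_force"])
c=np.array((.5683,-.0332));p=s["position"][:2]-c;print(np.linalg.norm(p),np.arctan2(p[1],p[0]))
arc((.5724,-.0881),c,-1.497,-1.5,10,dz=-.0002)
```

```text
[ 0.57180476 -0.08808737  0.10237317] [2.80757874 1.8904401  0.29562871]
0.0549991488838139 -1.5070292331644717
[[0.018, [-0.0083, 0.0001, -0.0002], 0], [0.018, [-0.0081, 0.0012, -0.0002], 0], [0.018, [-0.0079, 0.0024, -0.0002], 0], [0.018, [-0.0074, 0.0036, -0.0002], 0], [0.018, [-0.0068, 0.0047, -0.0002], 0], [0.018, [-0.006, 0.0056, -0.0002], 0], [0.018, [-0.0052, 0.0065, -0.0002], 0], [0.018, [-0.0041, 0.0071, -0.0002], 0], [0.018, [-0.0029, 0.0077, -0.0002], 0], [0.018, [-0.0018, 0.0081, -0.0002], 0]] [ 0.5139 -0.0411] -2.997
```

Request:
{"method": "jog_arm", "body": {
  "targets": [
    [0.018,[-0.0083,0.0001,-0.0002],0],
    [0.018,[-0.0081,0.0012,-0.0002],0],
    [0.018,[-0.0079,0.0024,-0.0002],0],
    [0.018,[-0.0074,0.0036,-0.0002],0],
    [0.018,[-0.0068,0.0047,-0.0002],0],
    [0.018,[-0.006,0.0056,-0.0002],0],
    [0.018,[-0.0052,0.0065,-0.0002],0],
    [0.018,[-0.0041,0.0071,-0.0002],0],
    [0.018,[-0.0029,0.0077,-0.0002],0],
    [0.018,[-0.0018,0.0081,-0.0002],0]
  ]
}}

```text
clock: 11.88
position: [0.5141, -0.0413, 0.1005]
ee_rot: [-0.691, 0.691, -0.149, 0.151]
contact_force: [5.3, -2.6, -0.5]
width: 0.0214
```

Run:
```python
from h import *
s=manip.get_state();print(s["position"],s["contact_force"])
c=np.array((.5683,-.0332));p=s["position"][:2]-c;print(np.linalg.norm(p),np.arctan2(p[1],p[0]))
arc((.5139,-.0411),c,-2.997,-.54,5,dz=0)
```

```text
[ 0.5141009  -0.04130071  0.10054882] [ 5.29702822 -2.57734816 -0.50691636]
0.05480113239042492 -2.993228858286978
[[0.018, [-0.0006, 0.0059, 0], 0], [0.018, [0.0001, 0.0059, 0], 0], [0.018, [0.0008, 0.0059, 0], 0], [0.018, [0.0014, 0.0058, 0], 0], [0.018, [0.0019, 0.0056, 0], 0]] [ 0.5175 -0.012 ] -3.537
```

Request:
{"method": "jog_arm", "body": {
  "targets": [
    [0.018,[-0.0006,0.0059,0],0],
    [0.018,[0.0001,0.0059,0],0],
    [0.018,[0.0008,0.0059,0],0],
    [0.018,[0.0014,0.0058,0],0],
    [0.018,[0.0019,0.0056,0],0],
    [0.018,[0,0,0],0],
    [0.018,[0,0,0],0],
    [0.018,[0,0,0],0]
  ]
}}

```text
clock: 12.88
position: [0.5176, -0.0121, 0.1004]
ee_rot: [-0.691, 0.691, -0.15, 0.15]
contact_force: [5.4, -0.7, -0.3]
width: 0.0212
```

Run:
```python
from h import *
s=manip.get_state();print(s["position"],s["contact_force"],s["width"],s["qd"].round(4))
c=np.array((.5683,-.0332));p=s["position"][:2]-c;print(np.linalg.norm(p),np.arctan2(p[1],p[0]))
p,d=get_image("side");cv2.imwrite(f"pics/side4.png",cv2.resize(p[130:270,210:370,::-1],None,fx=4,fy=4,interpolation=cv2.INTER_CUBIC))
r=[]
for v in range(212,232):
    for u in range(280,300):
        if d[v,u]>0:
            w=world("side",(u,v),d[v,u])
            if np.hypot(w[0]-.568,w[1]+.0335)<.015 and w[2]>.05: r.append(w[2])
print(len(r),np.percentile(r,[20,50,80]))
```

```text
[ 0.51763883 -0.01207785  0.10042148] [ 5.41710034 -0.66781127 -0.28234675] 0.021183547845201448 [ 0.0006  0.0009  0.0011 -0.0004 -0.0001  0.0017]
0.05488806157888469 2.7465773071678803
50 [0.06096401 0.0621044  0.06299768]
```

View pics/side4.png

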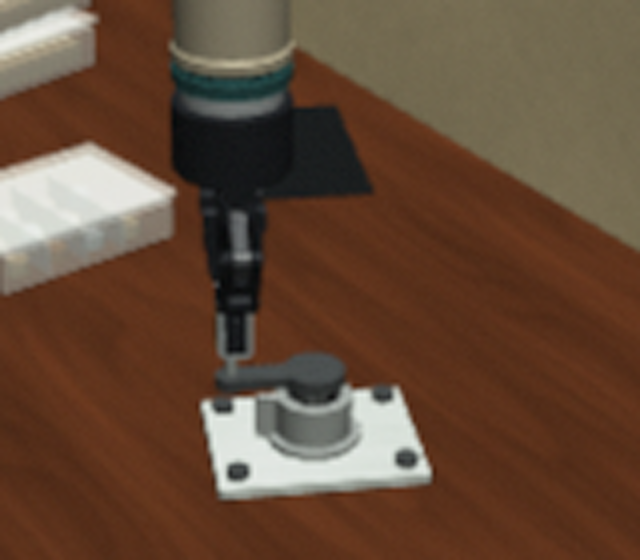

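The picture shows the crank arm (end at 230,378) over the tab (270,410), with the fingers still on the sleeve. The hub reads about 62–63 mm high, so the screw is sunk about 16 mm.

```bash
python3 -c "
from h import *
print(sign_off())"
```

```text
the job is handed in; nothing more can be done
None
```

The screw is started in its thread and one full turn in. I handed the job in with the gripper still holding the handle; no verdict is reported.

- **What I did:** I gripped the wooden sleeve at 20 N. I turned the screw backward about 1.75 rad, to roughly -0.2 rad, until it dropped, then forward about 6.5 rad. I lowered the gripper about 8 mm on the way so the sleeve kept its height on the pin.
- **The drop:** The side camera's depth showed the hub falling from about 77 to 70.5 mm.
- **Final position:** The crank arm is back over the tab at a world angle of 2.747 rad (tab 2.745), so the screw is at about 6.28 rad. The hub reads about 62 mm, or about 63 mm allowing for the camera reading about 1 mm low, so the depth is roughly 16–17 mm.
- **Grip and forces:** The fingers are closed on the sleeve at 21 mm and the arm is at rest. The net force on the tool was under 10 N at every check. It finished at 12.9 s on the robot's clock.
- **What didn't match:** My first camera estimate of the handle was about 3 mm off. I corrected it from the grip and then from a circle fitted to the measured path. I did not measure the case, sander or gouge at the end; the gripper stayed clear of them throughout.

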